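# Centre a feed carriage in its free play and lock it

## Robot

A 6-joint arm with a two-finger parallel gripper is mounted at the origin on the work surface. World frame = base frame: x ahead of the robot, y to its left, z up, the work surface at z = 0. Lengths are in mm, angles in rad, forces in N, time in s.
With the tool pointing down it reaches from about 300 to 775 mm from the base axis. Payload 14.6 kg.
Tool frame: the origin (TCP) lies between the finger pads; the fingertips stand 22 mm ahead of it and the grasp point (between the pads) lies 3 mm ahead of it (manip.tcp_to_tips is the distance from the TCP to the fingertips, in mm); y points along the fingers, z is the direction in which the jaws open and shut, and the axes are right-handed (so a half turn about y gives the same grasp; the last joint's range is limited). The gripper opens to 94 mm and grips with 3 to 60 N. Pads are 16 mm wide; open, the fingers measure 119 mm over their backs; the gripper's body (75 mm by 177 mm) begins 78 mm behind the grasp point.
Start: joints at [1.279, 0.3, 1.521, -0, 1.321, -0.067], TCP at [122.599, 536.152, 227.446] pointing down, gripper open.
Joint ranges: [-3.03, 3.03], [-0.79, 2.21], [0.23, 2.52], [-1.04, 4.18], [0, 3.07], [-2.55, 2.55]. Speed limits (rad/s): [2.22, 2.22, 2.57, 3.14, 3.14, 3.14].

## Interface

Orientations are given as [roll, pitch, yaw] about the fixed x, y, z axes, in that order (R = Rz(yaw) Ry(pitch) Rx(roll)).
In Python, from cell import manip gives the robot as it stands.
- The arm moves only by the shell command python3 -m jog 'ROWS' [OPENING] [FORCE]. ROWS is JSON, one flat list of numbers, 6 for each row, row after row: the shift along the tool's x, y, z in mm, then the turn, a rotation vector about the tool's x, y, z in degrees. A call has 1 to 10 rows; each row is the pose to reach, as a shift and turn from the pose commanded when the call began, along the tool's axes at that moment; what a row does not reach only later rows make up. A row lasts 1/12 s, in which the tool goes at most 41.7 mm and 7.16 degrees, less where a joint would pass 70% of its speed; a pose out of reach is approached as far as the arm can. A call with a gripper value outside its range is refused whole. OPENING is the finger opening in mm, from 0 to 94, set as the call begins (- or left out, the last holds). The fingers move at their own pace and stop on an object; FORCE is the grip in N (left out, the last holds). Time passes only in rows, so rows that repeat a pose let the fingers close. It gives the time, the measured TCP pose, the force and the opening at its end, in the units of the state.
- manip.read_state(): the state, without advancing time (a new reading comes with each control period).
- manip.camera(name): name is "side" or "top" or "wrist"; returns a dict with "img" (400x640x3 uint8, red, green, blue), "intrinsics" (3x3 intrinsics, pixels), "k1" (the pictures are not rectified: a ray, as slopes to the right and down, at radius r is drawn at 1 + k1 r^2 times it, then the intrinsics apply), "origin" and "orientation" of the camera in the world. Camera axes: x right, y down, z forward; pixel columns grow to the right and rows downward; lengths in mm; the calibration is good to about 2 mm. A picture is of the moment at which its call begins. There is no depth.
- manip.sign_off(): hands the job in, once; it reports no verdict.
Trained networks look in a picture, given as the dict that the camera call returned (one of the last four; its "shot" number tells which), for a name from the list of things; names that differ only in an ending like _2 or _b are one class to them, and where a whole thing is asked for, a point or a joint stands for the part that bears it (a point fixed in the world has none). Each returns a list of dicts, best first, with "score" (0 to 1); they miss things now and then, are a little off and sometimes report something else, mostly with a low value. They report only what shows in the picture. A call takes as long as a camera call.
- manip.masks_of(thing, picture): "pixels" (400x640 bool, what is visible of it) and "xy" ([column, row] in pixels, amid what is visible of it).
- manip.tip_of(thing, picture): "xy" ([column, row] in pixels: a listed point, or the origin of a listed thing).
The state is a dict: "clock": time; "joints": joint angles; "qd": joint speeds; "effort": joint torques, N m; "eef_pos": TCP position; "eef_rot": TCP orientation; "wrist_force": force on the tool from outside, world axes, zero at the start; "moment": the same for the moment, N m; "finger_gap": finger opening in mm.
Only numpy, scipy, OpenCV 4.12 (cv2) and the standard library are available. Lean on these libraries where they do the work, as an engineer would, in place of code of your own. Each camera call takes 0.05 s, during which the arm holds its last target.

## Task

On the grey specimen slide, wiggle the carriage by its upright post to find its free play: ease it lightly away from the handwheel until it clearly resists, then towards the handwheel until it clearly resists, without forcing it. Leave the carriage in the middle of that free play and push the black-headed locking pin fully down, gently, then let go; leave the other things on the bench where they are.

Things in the scene. Friction and masses are not known exactly. Their poses are not given: they have to be found in the camera images.
- slide_base: Grey bench slide, fixed to the table: block 150 (x) x 360 (y) x 45 mm high, an aluminium block 90 x 20 x 40 mm on top at each end, a 12 mm lead screw between them. Origin: centre of its underside, on the table. Its y axis is the carriage's line of travel; the dark handwheel (68 mm across, 200 mm from the origin) is at the +y end. The driving nut is hidden inside; its place differs every time.
- carriage: Aluminium plate 130 (x) x 110 (y) mm, top 65 mm above the table; axes as slide_base, origin on the table under its centre. Slides only along y with about 2 N drag and stays where left. Starts inside its free play, which is 18 to 28 mm long in all. At both ends of the play it meets the same sprung resistance, 2.5 N per mm: 5 to 8 N is clear, 20 N on the nut is forcing it.
- post_top (a point): Centre of the top face of the upright steel post by which the carriage is held: 24 mm along the travel (y) x 30 mm across (x), standing 50 mm above the carriage plate, its top 115 mm above the table. It is fixed on the plate's middle line, 30 mm to the -x side of its centre. Axes as slide_base.
- pin_top (a point): Centre of the top of the locking pin's black round head (22 mm across, 12 mm high, 10 mm stem), on the carriage 65 mm to the +x side of the post. Starts up, 102 mm above the table, 13 mm below post_top; slides straight down 12 mm against about 4 N and stays where left. Goes fully down only within about 2.5 mm of the middle of the free play, else it stops hard after 3.5 mm.
- lock_pin: The locking pin itself, of which point pin_top is the top. Its origin is not on the pin: use pin_top.
- sample: Square of strand board 36 x 36 x 11 mm lying on the slide base, at the end away from the handwheel. Bystander. Origin: centre of its underside.
- caliper: Caliper, 210 mm long, up to 12 mm thick, lying beside the slide. Bystander. Origin: underside, middle of its beam.
- pen: White pen, 145 mm long, 10 mm thick, lying beside the slide. Bystander. Origin: underside, near its middle.
- tall_stack: Tall stack of strand-board squares, 90 x 90 x 198 mm, one bundle. Bystander. Origin: centre of its underside.
- short_stack: Short stack of strand-board squares, 50 x 50 x 44 mm, one bundle. Bystander. Origin: centre of its underside.
- boards: Pile of three boards, 90 x 160 x 45 mm, one bundle. Bystander. Origin: centre of its underside.
- pen_cup: Black pen cup with pens, 70 mm across, 95 mm high (pens to 131 mm). Bystander. Origin: centre of its underside.

How it is judged:
By the outcome, as a careful person would: the job done as asked, in the order asked, and still so for the second after the job is handed in, with the robot touching nothing.
It also fails if it takes over 58 s, if anything falls off the work surface, if the arm or the gripper's body presses on something with over 40 N, if the wrist force passes 120 N, or if a joint passes its speed limit or range.

## Working session

There is one attempt and no reset: what is moved stays moved. The work goes in short steps, Python scripts to look and compute and a shell command to move; the robot and the scene stay as the last step left them, time stands still between calls to the robot, and variables do not carry over. Pictures are saved under pics/ and viewed, and the job is handed in when it is done.

```bash
ls; mkdir -p pics; cat > h.py <<'E'
import numpy as np, cv2
from cell import manip
from scipy.spatial.transform import Rotation as R
def ray(p,xy):
    K=np.array(p["intrinsics"],float);k=p["k1"]
    d=np.array([(xy[0]-K[0,2])/K[0,0],(xy[1]-K[1,2])/K[1,1]])
    u=d.copy()
    for _ in range(30): u=d/(1+k*(u@u))
    o=p["orientation"]; o=np.array(o,float)
    M=o if o.shape==(3,3) else R.from_euler('xyz',o).as_matrix()
    return np.array(p["origin"],float), M@np.array([u[0],u[1],1.])
def atz(p,xy,z):
    o,d=ray(p,xy); return o+d*(z-o[2])/d[2]
def proj(p,X):
    K=np.array(p["intrinsics"],float);o=np.array(p["orientation"],float)
    M=o if o.shape==(3,3) else R.from_euler('xyz',o).as_matrix()
    c=M.T@(np.array(X,float)-np.array(p["origin"])); u=c[:2]/c[2]; u=u*(1+p["k1"]*(u@u))
    return K[0,0]*u[0]+K[0,2],K[1,1]*u[1]+K[1,2]
def tri(p1,a,p2,b):
    o1,d1=ray(p1,a);o2,d2=ray(p2,b)
    s=np.linalg.lstsq(np.c_[d1,-d2],o2-o1,rcond=None)[0]
    A=o1+s[0]*d1;B=o2+s[1]*d2
    return (A+B)/2,np.linalg.norm(A-B)
def save(p,n): cv2.imwrite(f"pics/{n}.png",p["img"][:,:,::-1])
def st():
    s=manip.read_state()
    for k in("clock","eef_pos","eef_rot","wrist_force","finger_gap"): print(k,np.round(s[k],3))
    return s
E
python3 - <<'E'
from h import *
s=st(); print(s["joints"], manip.tcp_to_tips)
P={}
for n in("side","top","wrist"):
    p=manip.camera(n);P[n]=p;save(p,n+"0");print(n,np.round(p["origin"]),np.round(p["orientation"],3).tolist())
    for t,z in(("post_top",115),("pin_top",102),("slide_base",0),("carriage",0),("tall_stack",0),("pen_cup",0),("boards",0),("short_stack",0)):
        r=manip.tip_of(t,p)
        for q in r[:2]: print(' ',t,round(q["score"],2),np.round(q["xy"],1),np.round(atz(p,q["xy"],z),1))
E
```

```text
pics
clock 0.0
eef_pos [122.553 535.934 226.903]
eef_rot [-1.572  0.    -0.225]
wrist_force [-0.236  0.435 -0.007]
finger_gap 93.977
[ 1.27936706e+00  3.00437822e-01  1.52158481e+00 -1.89501518e-06
  1.32067019e+00 -6.66028545e-02] 22.0
side [  43. -513.  977.] [-2.452, -0.006, -0.769]
  post_top 0.89 [292.3 198. ] [512.5  72.  115. ]
  pin_top 0.61 [315.9 193.3] [579.   48.1 102. ]
  slide_base 0.85 [298.5 218.8] [533.9  76.    0. ]
  slide_base 0.24 [201.6 182.8] [408.9 397.8   0. ]
  carriage 0.66 [302.1 219.6] [539.6  66.4   0. ]
  tall_stack 0.93 [237.7 153.7] [573.6 427.1   0. ]
  pen_cup 0.62 [204.7 183.2] [415.  389.5   0. ]
  boards 0.71 [462.1 324.2] [ 603.7 -448.8    0. ]
  boards 0.35 [265.1 225.9] [445.4 124.2   0. ]
top [ 219.   10. 1668.] [-2.949, -0.023, -1.549]
  post_top 0.73 [304.6 204.7] [500.7  64.8 115. ]
  pin_top 0.55 [311.1 183.3] [578.3  45.4 102. ]
  slide_base 0.74 [305.7 200.1] [538.7  65.4   0. ]
  carriage 0.58 [310.5 198.9] [543.6  48.1   0. ]
  tall_stack 0.78 [205.2 189.8] [567.4 432.4   0. ]
  tall_stack 0.62 [309.7 199. ] [543.1  51.    0. ]
  pen_cup 0.75 [212.9 227.7] [429.3 394.9   0. ]
  boards 0.73 [447.1 181.8] [ 621.  -454.4    0. ]
  short_stack 0.47 [439.4 245.6] [ 384.3 -420.1    0. ]
wrist [ 46. 554. 384.] [2.864, 0.001, 1.346]
  slide_base 0.27 [277.3 360.4] [419.4 394.3   0. ]
  pen_cup 0.79 [277.2 360.5] [419.5 394.1   0. ]
```

View pics/side0.png

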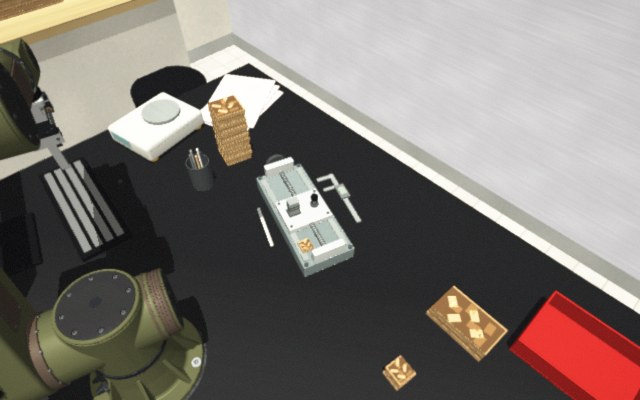

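View pics/top0.png

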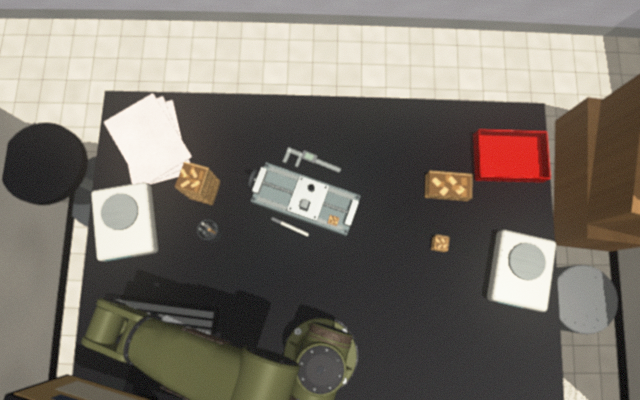

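The views show the grey slide with the handwheel at the upper-left end (side view ≈(275,158)). The post is at ≈(292,200) and the black pin at ≈(315,194) in the side view. Next I'll get the slide's yaw.

```bash
python3 - <<'E'
from h import *
for n in("side","top"):
    p=manip.camera(n)
    r=manip.masks_of("slide_base",p)[0]; m=r["pixels"]
    ys,xs=np.nonzero(m)
    X=np.array([atz(p,(x,y),45)[:2] for x,y in zip(xs,ys)])
    rect=cv2.minAreaRect(X.astype(np.float32)); print(n,r["score"],m.sum(),rect)
    c=X-X.mean(0); w,v=np.linalg.eigh(c.T@c); print(X.mean(0),np.degrees(np.arctan2(v[1,1],v[0,1])))
T=np.array([503,68,200]);s=manip.read_state()
M=R.from_euler('xyz',s["eef_rot"]).as_matrix();print(M.round(3))
print(M.T@(T-s["eef_pos"]))
E
```

```text
side 0.75 5935 ((540.4115600585938, 90.32089233398438), (454.1529846191406, 158.39627075195312), 71.73625183105469)
[530.60213026  58.0600215 ] 71.00732771754319
top 0.62 4363 ((540.4464721679688, 85.9964599609375), (405.6936950683594, 156.43231201171875), 71.47631072998047)
[538.41882156  76.37121608] 71.88069340786588
[[ 0.975 -0.     0.223]
 [-0.223 -0.     0.975]
 [-0.    -1.    -0.   ]]
[ 475.19302225   27.45086029 -371.57233291]
```

```bash
python3 -m jog '[32,0,-25,0,0.5,0,64,0,-50,0,1,0,96,0,-75,0,1.5,0,128,0,-100,0,2,0,160,0,-125,0,2.5,0,192,0,-150,0,3,0,224,0,-175,0,3.5,0,256,0,-200,0,4,0,288,0,-225,0,4.5,0,320,0,-250,0,5.5,0]' 60
python3 - <<'E'
from h import *
T=np.array([503,68,200]);s=st()
M=R.from_euler('xyz',s["eef_rot"]).as_matrix()
print(M.T@(T-s["eef_pos"]))
E
```

```text
clock: 2.38
eef_pos: [379.7, 219.3, 227.8]
eef_rot: [-1.57, -0.001, -0.321]
wrist_force: [1.4, 0.6, 0.2]
finger_gap: 60.0
clock 2.383
eef_pos [379.694 219.323 227.769]
eef_rot [-1.57e+00 -1.00e-03 -3.21e-01]
wrist_force [1.379 0.58  0.186]
finger_gap 59.98
[ 164.73882485   27.79970349 -104.70137376]
```

```bash
python3 -m jog '[28,0,-18,0,0,0,56,0,-36,0,0,0,84,0,-54,0,0,0,112,0,-72,0,0,0,140,0,-90,0,0,0,160,0,-102,0,0,0,165,5,-105,0,0,0,165,10,-105,0,0,0,165,10,-105,0,0,0]' 60
python3 - <<'E'
from h import *
s=st()
P={}
for n in("wrist","side","top"):
    p=manip.camera(n);P[n]=p;save(p,n+"1")
    for t,z in(("post_top",115),("pin_top",102)):
        r=manip.tip_of(t,p)
        for q in r[:2]: print(n,t,round(q["score"],2),np.round(q["xy"],1),np.round(atz(p,q["xy"],z),1))
E
```

```text
clock: 3.13
eef_pos: [501.5, 69.8, 216.1]
eef_rot: [-1.571, 0.002, -0.321]
wrist_force: [0.1, -0.6, -1.3]
finger_gap: 60.3
clock 3.133
eef_pos [501.467  69.825 216.107]
eef_rot [-1.571  0.002 -0.321]
wrist_force [ 0.078 -0.58  -1.33 ]
finger_gap 60.312
wrist post_top 0.88 [316.5 207.4] [505.5  65.5 115. ]
wrist pin_top 0.85 [318.8 266.6] [572.7  45.3 102. ]
side post_top 0.75 [289.1 198.7] [504.5  76.2 115. ]
side pin_top 0.44 [313.1 193.7] [572.3  52.4 102. ]
top post_top 0.21 [333.2 220.7] [448.6 -32.8 115. ]
top pin_top 0.65 [204.4 188.8] [549.5 409.6 102. ]
```

View pics/wrist1.png

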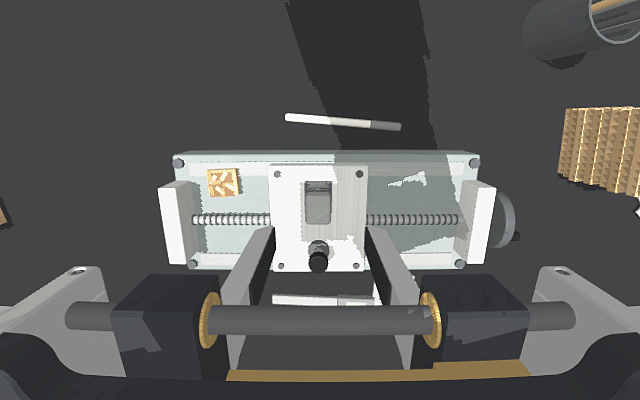

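The wrist picture shows the slide squared up with the gripper. The post's dark top face is at ≈(318,208) and the pin head at ≈(318,262). The sample is at the left end and the handwheel on the right. I'll check the alignment, then work out the descent.

```bash
python3 - <<'E'
from h import *
s=manip.read_state(); p=manip.camera("wrist")
a=atz(p,(178,162),45);b=atz(p,(473,160),45);print(np.degrees(np.arctan2(*(b-a)[[1,0]]))-90, np.degrees(s["eef_rot"][2]))
for xy in((318,193),(318,224),(305,208),(331,208)): print(atz(p,xy,115).round(1))
M=R.from_euler('xyz',s["eef_rot"]).as_matrix()
for T in([505,66,100],[570,45,130]): print((M.T@(np.array(T)-s["eef_pos"])).round(1))
E
```

```text
-17.922587471481393 -18.353985574265412
[494.  71. 115.]
[523.5  61.2 115. ]
[504.2  54.6 115. ]
[511.9  78.1 115. ]
[  3.8 117.7  -2.7]
[72.1 87.7 -2.1]
```

```bash
python3 -m jog '[2,25,-1,0,0,0,4,50,-1,0,0,0,6,70,-2,0,0,0,6,90,-2,0,0,0,6,105,-2,0,0,0,6,112,-2,0,0,0,6,116,-2,0,0,0,6,116,-2,0,0,0,6,116,-2,0,0,0]' 60 6
python3 - <<'E'
from h import *
s=st()
p=manip.camera("wrist");save(p,"wrist2")
E
```

```text
clock: 4.38
eef_pos: [507.7, 65.7, 102.2]
eef_rot: [-1.57, -0.001, -0.321]
wrist_force: [0.8, -0.1, -0.2]
finger_gap: 60.0
clock 4.383
eef_pos [507.742  65.691 102.209]
eef_rot [-1.57e+00 -1.00e-03 -3.21e-01]
wrist_force [ 0.769 -0.075 -0.221]
finger_gap 60.022
```

View pics/wrist2.png

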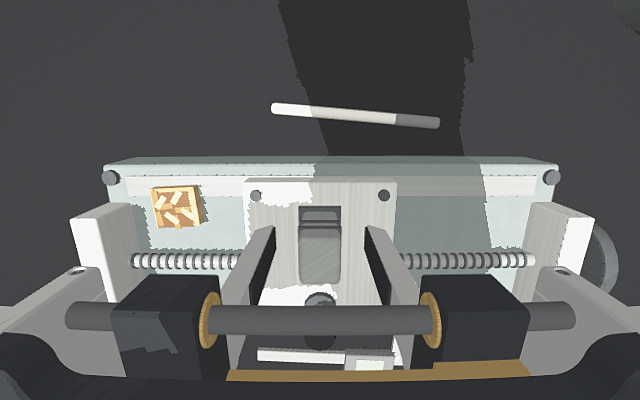

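The post is centred between the open jaws (post ≈x 320, finger tips ≈267 and 372), so I'll close gently.

```bash
python3 -m jog '[0,0,0,0,0,0,0,0,0,0,0,0,0,0,0,0,0,0,0,0,0,0,0,0,0,0,0,0,0,0,0,0,0,0,0,0,0,0,0,0,0,0,0,0,0,0,0,0]' 18 6
python3 -m jog '[0,0,0,0,0,0,0,0,0,0,0,0,0,0,0,0,0,0]' 18 25
python3 - <<'E'
from h import *
s=st();print(s["moment"])
p=manip.camera("wrist");save(p,"wrist3")
E
```

```text
clock: 5.1
eef_pos: [507.4, 65.7, 101.5]
eef_rot: [-1.571, -0.0, -0.321]
wrist_force: [-0.6, 0.3, 1.4]
finger_gap: 23.9
clock: 5.35
eef_pos: [507.4, 65.7, 101.5]
eef_rot: [-1.571, -0.0, -0.321]
wrist_force: [0.5, 0.7, 1.2]
finger_gap: 23.7
clock 5.35
eef_pos [507.379  65.661 101.507]
eef_rot [-1.571 -0.    -0.321]
wrist_force [0.467 0.713 1.17 ]
finger_gap 23.668
[0.00147281 0.10318335 0.10592602]
```

View pics/wrist3.png

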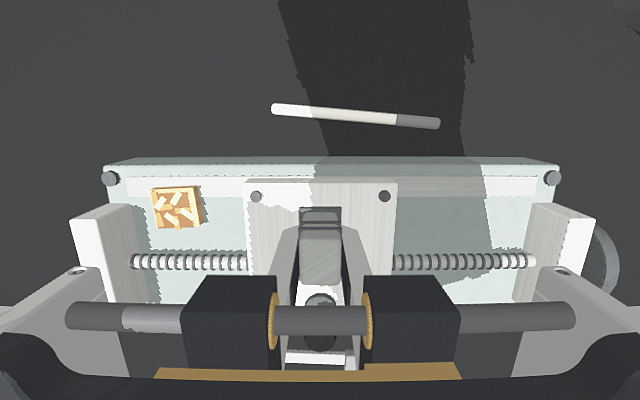

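Gripped (gap 23.7). Now I'll ease it away from the handwheel (tool −z) in small steps.

```bash
cat > f.py <<'E'
from h import *
s=manip.read_state();M=R.from_euler('xyz',s["eef_rot"]).as_matrix()
print("along slide pos %.2f x %.2f | F tool"%(M[:,2]@s["eef_pos"],M[:,0]@s["eef_pos"]),(M.T@s["wrist_force"]).round(2),"gap",round(s["finger_gap"],2),"t",s["clock"])
E
python3 f.py
python3 -m jog '[0,0,-1,0,0,0,0,0,-2,0,0,0,0,0,-3,0,0,0,0,0,-3,0,0,0]'; python3 f.py
python3 -m jog '[0,0,-1,0,0,0,0,0,-2,0,0,0,0,0,-2,0,0,0]'; python3 f.py
```

```text
along slide pos 222.29 x 460.81 | F tool [-1.08 -2.03  0.4 ] gap 24.03 t 5.4
clock: 5.73
eef_pos: [506.4, 62.7, 101.5]
eef_rot: [-1.571, -0.0, -0.321]
wrist_force: [-0.1, 0.1, 2.1]
finger_gap: 24.0
along slide pos 219.23 x 460.80 | F tool [-0.12 -2.12  0.02] gap 23.96 t 5.7333
clock: 5.98
eef_pos: [505.8, 60.7, 101.5]
eef_rot: [-1.571, -0.0, -0.321]
wrist_force: [0.2, 1.7, 2.5]
finger_gap: 23.9
along slide pos 217.17 x 460.79 | F tool [-0.32 -2.55  1.66] gap 23.87 t 5.9833
```

```bash

python3 -m jog '[0,0,-1,0,0,0,0,0,-2,0,0,0,0,0,-2,0,0,0]' >/dev/null; python3 f.py
python3 -m jog '[0,0,-1,0,0,0,0,0,-2,0,0,0,0,0,-2,0,0,0]'>/dev/null; python3 f.py
```

```text
along slide pos 215.14 x 460.80 | F tool [-0.59 -3.47  1.13] gap 23.95 t 6.2333
along slide pos 213.18 x 460.80 | F tool [-0.71 -2.82  0.97] gap 23.72 t 6.4833
```

```bash

python3 -m jog '[0,0,-1,0,0,0,0,0,-2,0,0,0,0,0,-2,0,0,0]' >/dev/null; python3 f.py
python3 -m jog '[0,0,-1,0,0,0,0,0,-2,0,0,0,0,0,-2,0,0,0]'>/dev/null; python3 f.py
```

```text
along slide pos 211.33 x 460.81 | F tool [-1.32 -2.65  2.72] gap 23.9 t 6.7333
along slide pos 209.67 x 460.85 | F tool [-0.37 -1.46  6.46] gap 23.95 t 6.9833
```

```bash

python3 -m jog '[0,0,-1,0,0,0,0,0,-2,0,0,0,0,0,-2,0,0,0]' >/dev/null; python3 f.py
```

```text
along slide pos 208.08 x 460.87 | F tool [-0.43 -1.    9.82] gap 23.96 t 7.2333
```

```bash

for i in 1 2 3; do python3 -m jog '[0,0,0,0,0,0]' >/dev/null; python3 f.py; done
```

```text
along slide pos 208.07 x 460.89 | F tool [-0.09 -2.05  9.14] gap 24.02 t 7.3167
along slide pos 208.05 x 460.91 | F tool [ 0.58 -1.48  9.24] gap 23.69 t 7.4
along slide pos 208.08 x 460.89 | F tool [ 0.35 -1.96  9.37] gap 23.95 t 7.4833
```

Clear resistance: about 9.3 N with drag, at 208.07. Now towards the handwheel.

```bash

python3 -m jog '[0,0,2,0,0,0,0,0,4,0,0,0,0,0,6,0,0,0,0,0,8,0,0,0,0,0,10,0,0,0,0,0,12,0,0,0,0,0,14,0,0,0,0,0,16,0,0,0,0,0,17,0,0,0,0,0,17,0,0,0]' >/dev/null; python3 f.py
python3 -m jog '[0,0,1,0,0,0,0,0,2,0,0,0,0,0,2,0,0,0]'>/dev/null; python3 f.py
python3 -m jog '[0,0,1,0,0,0,0,0,2,0,0,0,0,0,2,0,0,0]'>/dev/null; python3 f.py
```

```text
along slide pos 224.26 x 460.83 | F tool [-0.89 -5.01 -0.09] gap 24.03 t 8.3167
along slide pos 226.20 x 460.78 | F tool [-1.74 -4.39 -0.8 ] gap 23.82 t 8.5667
along slide pos 228.20 x 460.79 | F tool [-0.54 -4.14 -1.42] gap 24.1 t 8.8167
```

```bash

python3 -m jog '[0,0,1,0,0,0,0,0,2,0,0,0,0,0,2,0,0,0]'>/dev/null; python3 f.py
python3 -m jog '[0,0,1,0,0,0,0,0,2,0,0,0,0,0,2,0,0,0]'>/dev/null; python3 f.py
```

```text
along slide pos 230.20 x 460.78 | F tool [-1.83 -4.94 -0.14] gap 23.83 t 9.0667
along slide pos 232.20 x 460.77 | F tool [-2.36 -4.97 -0.3 ] gap 23.82 t 9.3167
```

```bash

python3 -m jog '[0,0,1,0,0,0,0,0,2,0,0,0,0,0,2,0,0,0]'>/dev/null; python3 f.py
```

```text
along slide pos 234.20 x 460.78 | F tool [-0.58 -5.15 -0.11] gap 23.71 t 9.5667
```

```bash

python3 -m jog '[0,0,1,0,0,0,0,0,2,0,0,0,0,0,2,0,0,0]'>/dev/null; python3 f.py
```

```text
along slide pos 235.90 x 460.79 | F tool [-2.14 -6.48 -2.81] gap 23.74 t 9.8167
```

```bash

python3 -m jog '[0,0,1,0,0,0,0,0,2,0,0,0,0,0,2,0,0,0]'>/dev/null; python3 f.py
```

```text
along slide pos 237.50 x 460.69 | F tool [-1.23 -7.17 -7.07] gap 24.15 t 10.0667
```

```bash

python3 -m jog '[0,0,1,0,0,0,0,0,1,0,0,0]'>/dev/null; python3 f.py
```

```text
along slide pos 238.25 x 460.70 | F tool [-1.08 -7.17 -8.28] gap 23.42 t 10.2333
```

```bash

python3 -m jog '[0,0,0.4,0,0,0,0,0,0.4,0,0,0]'>/dev/null; python3 f.py
for i in 1 2 3; do python3 -m jog '[0,0,0,0,0,0]' >/dev/null; python3 f.py; done
```

```text
along slide pos 238.46 x 460.71 | F tool [-1.97 -8.58 -9.53] gap 23.89 t 10.4
along slide pos 238.48 x 460.65 | F tool [-2.18 -7.02 -9.52] gap 24.38 t 10.4833
along slide pos 238.49 x 460.67 | F tool [ -1.52  -8.4  -10.98] gap 23.65 t 10.5667
along slide pos 238.47 x 460.69 | F tool [ -2.01  -8.24 -10.29] gap 23.71 t 10.65
```

Clear resistance on both sides: 208.07 at +9.3 N and 238.47 at −10.1 N. That puts the middle at ≈223.2 with about 24 mm of play.

```bash

python3 -m jog '[0,0,-2,0,0,0,0,0,-4,0,0,0,0,0,-6,0,0,0,0,0,-8,0,0,0,0,0,-10,0,0,0,0,0,-12,0,0,0,0,0,-14,0,0,0,0,0,-15,0,0,0,0,0,-15,0,0,0,0,0,-15,0,0,0]' >/dev/null; python3 f.py
```

```text
along slide pos 224.40 x 460.77 | F tool [-1.06 -5.04 -0.36] gap 23.85 t 11.4833
```

```bash

python3 -m jog '[0,0,-1,0,0,0,0,0,-1.2,0,0,0,0,0,-1.2,0,0,0,0,0,-1.2,0,0,0]' >/dev/null; python3 f.py
python3 -m jog '[0,0,0,0,0,0]' >/dev/null; python3 f.py; python3 - <<'E'
from h import *
p=manip.camera("wrist");save(p,"wrist4")
s=manip.read_state();print(s["eef_pos"],s["wrist_force"])
for z in (90,102):
  for q in manip.tip_of("pin_top",p): print(q["score"],q["xy"],atz(p,q["xy"],z))
E
```

```text
along slide pos 223.42 x 460.80 | F tool [-0.71 -4.89  0.67] gap 23.89 t 11.8167
along slide pos 223.40 x 460.79 | F tool [-0.95 -4.55  1.47] gap 23.7 t 11.9
[507.69677907  66.71626778 101.45944173] [-0.39061129  1.42558382  5.46712123]
```

```bash

python3 -m jog '[0,0,0,0,0,0,0,0,0,0,0,0,0,0,0,0,0,0,0,0,0,0,0,0,0,-10,0,0,0,0,0,-30,0,0,0,0,0,-55,0,0,0,0,0,-80,0,0,0,0,0,-100,0,0,0,0,0,-100,0,0,0,0]' 50 ; python3 - <<'E'
from h import *
s=st();M=R.from_euler('xyz',s["eef_rot"]).as_matrix()
p=manip.camera("wrist");save(p,"wrist5")
g=manip.camera("side");save(g,"side5")
for c in (p,g):
 for t,z in(("post_top",115),("pin_top",102)):
  for q in manip.tip_of(t,c)[:1]: X=atz(c,q["xy"],z); print(t,q["score"],q["xy"],X, "tool rel",(M.T@(X-s["eef_pos"])).round(1))
img=p["img"][100:330,180:460];cv2.imwrite("pics/w5z.png",cv2.resize(img,None,fx=2.5,fy=2.5,interpolation=cv2.INTER_CUBIC)[:,:,::-1])
E
```

```text
clock: 12.88
eef_pos: [509.1, 66.9, 206.1]
eef_rot: [-1.568, -0.006, -0.321]
wrist_force: [0.2, 0.4, 0.6]
finger_gap: 50.1
clock 12.883
eef_pos [509.061  66.866 206.142]
eef_rot [-1.568 -0.006 -0.321]
wrist_force [0.181 0.389 0.588]
finger_gap 50.072
post_top 0.72 [319.7, 203.3] [508.13366855  67.67909578 115.        ] tool rel [-1.7 91.1  0.3]
pin_top 0.88 [321.7, 265.4] [575.82006181  47.37556302 102.        ] tool rel [ 68.9 104.6   2.3]
post_top 0.8 [294.2, 197.8] [516.69380027  68.9512597  115.        ] tool rel [ 6.  91.2  4.2]
pin_top 0.61 [313.0, 192.4] [575.4085214  56.1697565 102.       ] tool rel [ 65.7 104.6  10.5]
```

View pics/w5z.png

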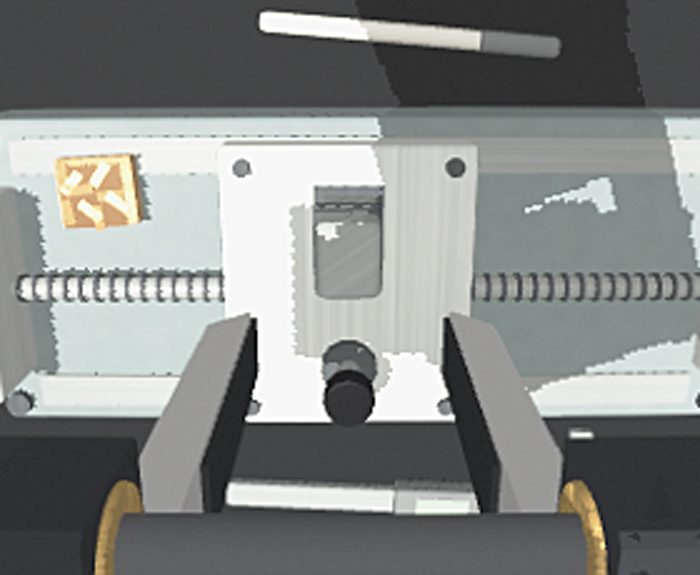

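```bash

python3 f.py; python3 - <<'E'
from h import *
s=manip.read_state();M=R.from_euler('xyz',[-np.pi/2,0,-0.321]).as_matrix()
p=manip.camera("wrist")
for n,xy,z in(("post",(319.6,201.5),115),("posttopedge",(319.6,182.5),115),("postbot",(319.6,219.5),115),("pin",(319.6,258.8),102),("pinnet",(321.7,265.4),102)):
  X=atz(p,xy,z);print(n,X.round(1),"slide x %.1f y %.1f"%(M[:,0]@X,M[:,2]@X))
print("tcp",M[:,0]@s["eef_pos"],M[:,2]@s["eef_pos"])
E
```

```text
along slide pos 223.17 x 460.06 | F tool [-0.34  0.27  0.77] gap 50.21 t 13.1833
post [502.4  68.5 115. ] slide x 455.1 y 223.5
posttopedge [486.1  73.9 115. ] slide x 437.9 y 223.5
postbot [518.4  63.2 115. ] slide x 472.0 y 223.5
pin [562.3  48.6 102. ] slide x 518.2 y 223.5
pinnet [569.9  48.3 102. ] slide x 525.5 y 225.6
tcp 460.3649372177064 223.3898582133862
```

The carriage stayed put with the post centred. The pin head's top is at ≈(320,260) in the full frame, near slide x ≈523. I'll close the fingers and move above the pin.

```bash

python3 -m jog '[20,0,0,0,0,0,40,0,0,0,0,0,56,0,0,0,0,0,63,5,0,0,0,0,63,25,0,0,0,0,63,45,0,0,0,0,63,60,0,0,0,0,63,68,0,0,0,0,63,70,0,0,0,0,63,70,0,0,0,0]' 0 20; python3 f.py; python3 - <<'E'
from h import *
s=st()
p=manip.camera("wrist");save(p,"wrist6")
g=manip.camera("side");save(g,"side6")
img=g["img"][150:250,240:380];cv2.imwrite("pics/s6z.png",cv2.resize(img,None,fx=5,fy=5,interpolation=cv2.INTER_CUBIC)[:,:,::-1])
E
```

```text
clock: 14.07
eef_pos: [567.3, 47.0, 131.1]
eef_rot: [-1.571, 0.001, -0.321]
wrist_force: [0.9, -0.4, -0.3]
finger_gap: 0.4
along slide pos 223.40 x 523.43 | F tool [ 1.02  0.27 -0.13] gap 0.35 t 14.0667
clock 14.067
eef_pos [567.278  47.007 131.132]
eef_rot [-1.571e+00  1.000e-03 -3.210e-01]
wrist_force [ 0.924 -0.444 -0.273]
finger_gap 0.351
```

View pics/wrist6.png

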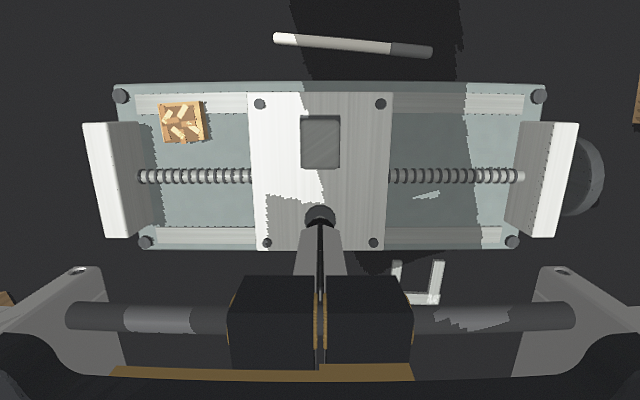

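View pics/s6z.png

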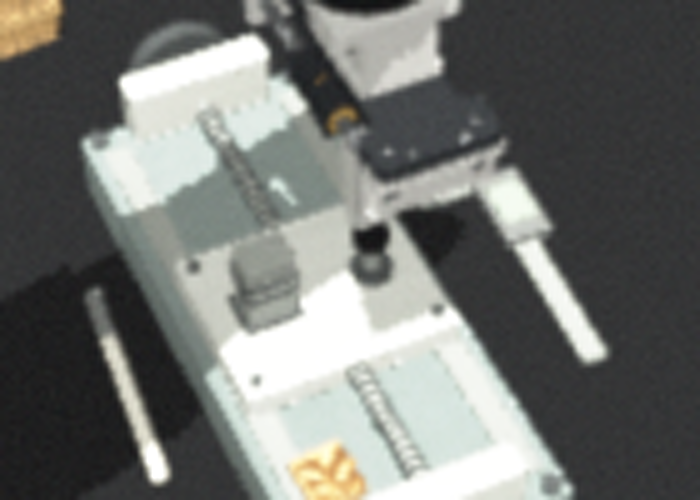

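```bash
python3 - <<'E'
from h import *
p=manip.camera("wrist")
s=manip.read_state();M=R.from_euler('xyz',[-np.pi/2,0,-0.321]).as_matrix()
c=np.array(s["eef_pos"])
for dx in(-8,0,8): print("tip",dx,np.round(proj(p,c+M@[dx,22,0]),1))
for dx in(-11,0,11): print("head",dx,np.round(proj(p,c+M@[dx,29.1,0]),1))
for dx in(-80,-50): print("post top",dx,np.round(proj(p,c+M@[dx,16.1,0]),1))
for xy in((319,115),(319,168),(320,142)): X=atz(p,xy,115);print(M[:,0]@X,M[:,2]@X)
img=p["img"][100:260,240:400];cv2.imwrite("pics/w7z.png",cv2.resize(img,None,fx=4,fy=4,interpolation=cv2.INTER_CUBIC)[:,:,::-1])
E
```

```text
tip -8 [319.2 225.1]
tip 0 [319.2 236.2]
tip 8 [319.2 247. ]
head -11 [319.2 217.2]
head 0 [319.2 232. ]
head 11 [319.2 246.4]
post top -80 [319.1 113. ]
post top -50 [319.1 164.1]
445.19424031124515 223.66884508214068
476.675661083442 223.66551894196775
460.87804207816083 224.26727471657776
```

View pics/w7z.png

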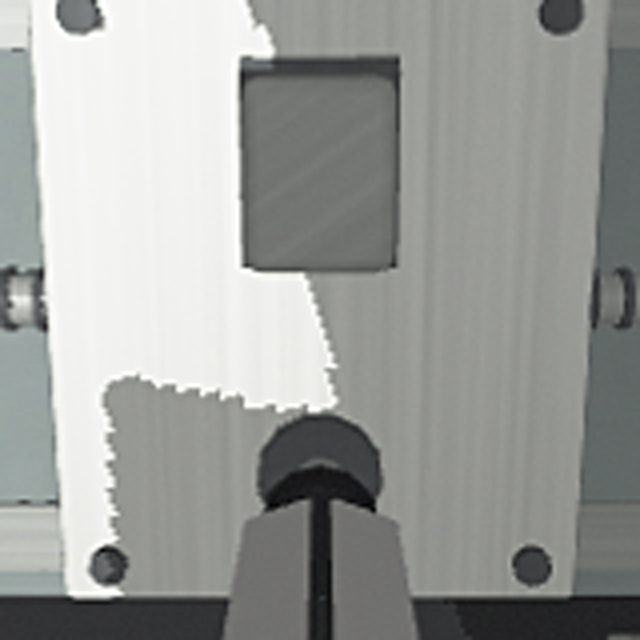

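The wrist zoom shows the fingertips directly over the black head, with its edge at row ≈216 as projected. I'll press slowly.

```bash

python3 -m jog '[2,2,0,0,0,0,2,4,0,0,0,0,2,6,0,0,0,0,2,6,0,0,0,0]' >/dev/null; python3 f.py
python3 -m jog '[0,1,0,0,0,0,0,2,0,0,0,0,0,2,0,0,0,0]' ; python3 f.py
python3 -m jog '[0,1,0,0,0,0,0,1.5,0,0,0,0,0,1.5,0,0,0,0]' ; python3 f.py
```

```text
along slide pos 223.41 x 525.55 | F tool [-0.14 -0.65  1.45] gap 0.4 t 14.55
clock: 14.8
eef_pos: [569.5, 46.3, 123.5]
eef_rot: [-1.571, -0.0, -0.321]
wrist_force: [-1.1, -0.8, 0.3]
finger_gap: 0.8
along slide pos 223.50 x 525.85 | F tool [-0.78 -0.33 -1.06] gap 0.8 t 14.8
clock: 15.05
eef_pos: [569.5, 46.3, 122.0]
eef_rot: [-1.571, -0.0, -0.321]
wrist_force: [0.2, -1.1, 3.0]
finger_gap: 0.5
along slide pos 223.51 x 525.86 | F tool [ 0.53 -2.99 -1.02] gap 0.51 t 15.05
```

```bash

python3 -m jog '[0,1,0,0,0,0,0,1.5,0,0,0,0,0,1.5,0,0,0,0]'|grep eef_pos ; python3 f.py
python3 -m jog '[0,1,0,0,0,0,0,1.5,0,0,0,0,0,1.5,0,0,0,0]'|grep eef_pos ; python3 f.py
python3 -m jog '[0,1,0,0,0,0,0,1,0,0,0,0]'|grep eef_pos ; python3 f.py
```

```text
eef_pos: [569.5, 46.3, 120.4]
along slide pos 223.48 x 525.82 | F tool [ 0.16 -2.52  0.12] gap 0.26 t 15.3
eef_pos: [569.5, 46.3, 118.8]
along slide pos 223.52 x 525.80 | F tool [ 0.14 -1.38  0.73] gap 0.51 t 15.55
eef_pos: [569.4, 46.3, 117.8]
along slide pos 223.49 x 525.79 | F tool [ 0.42 -1.78 -0.2 ] gap 0.3 t 15.7167
```

```bash

python3 -m jog '[0,1,0,0,0,0,0,2,0,0,0,0,0,2,0,0,0,0]'|grep eef_pos ; python3 f.py
python3 -m jog '[0,1,0,0,0,0,0,2,0,0,0,0,0,2,0,0,0,0]'|grep eef_pos ; python3 f.py
python3 -m jog '[0,1,0,0,0,0,0,1,0,0,0,0]'|grep eef_pos ; python3 f.py
```

```text
eef_pos: [569.4, 46.3, 115.7]
along slide pos 223.47 x 525.76 | F tool [ 1.08 -1.29  0.37] gap 0.4 t 15.9667
eef_pos: [569.4, 46.3, 113.7]
along slide pos 223.48 x 525.74 | F tool [ 0.56 -1.23  0.49] gap 0.38 t 16.2167
eef_pos: [569.4, 46.3, 112.8]
along slide pos 223.45 x 525.75 | F tool [ 1.51 -2.01  0.76] gap 0.5 t 16.3833
```

```bash

python3 -m jog '[0,0.5,0,0,0,0,0,0.5,0,0,0,0]'|grep eef_pos ; python3 f.py
```

```text
eef_pos: [569.4, 46.3, 112.4]
along slide pos 223.47 x 525.78 | F tool [ 1.35 -2.94  0.17] gap 0.4 t 16.55
```

```bash

python3 -m jog '[0,0.5,0,0,0,0,0,0.5,0,0,0,0]'|grep eef_pos ; python3 f.py
python3 -m jog '[0,0.5,0,0,0,0,0,0.5,0,0,0,0]'|grep eef_pos ; python3 f.py
```

```text
eef_pos: [569.5, 46.3, 112.2]
along slide pos 223.50 x 525.90 | F tool [ 0.38 -4.61  0.62] gap 1.0 t 16.7167
eef_pos: [569.6, 46.3, 112.1]
along slide pos 223.55 x 526.06 | F tool [-0.23 -8.7  -0.92] gap 0.48 t 16.8833
```

```bash

python3 -m jog '[0,0.5,0,0,0,0,0,0.5,0,0,0,0]'|grep eef_pos ; python3 f.py
```

```text
eef_pos: [569.7, 46.3, 112.0]
along slide pos 223.59 x 526.19 | F tool [ -3.22 -12.8   -1.06] gap 0.19 t 17.05
```

It bottomed out at tip height 90, the full 12 mm, at about 13 N. Now I'll let go and check.

```bash

python3 -m jog '[0,-3,0,0,0,0,0,-15,0,0,0,0,0,-40,0,0,0,0,0,-65,0,0,0,0,0,-90,0,0,0,0,-20,-100,0,0,0,0,-40,-100,0,0,0,0,-60,-100,0,0,0,0,-60,-100,0,0,0,0,-60,-100,0,0,0,0]' 50; python3 f.py; python3 - <<'E'
from h import *
p=manip.camera("wrist");save(p,"wrist8")
g=manip.camera("side");save(g,"side8")
img=g["img"][150:250,240:380];cv2.imwrite("pics/s8z.png",cv2.resize(img,None,fx=5,fy=5,interpolation=cv2.INTER_CUBIC)[:,:,::-1])
M=R.from_euler('xyz',[-np.pi/2,0,-0.321]).as_matrix()
for q in manip.tip_of("post_top",p)[:1]: X=atz(p,q["xy"],115);print(q["xy"],M[:,2]@X)
E
```

```text
clock: 17.88
eef_pos: [512.2, 65.4, 211.7]
eef_rot: [-1.571, -0.001, -0.32]
wrist_force: [-0.2, -0.5, -0.2]
finger_gap: 49.9
along slide pos 223.36 x 465.69 | F tool [-0.05  0.22 -0.5 ] gap 49.86 t 17.8833
[320.3, 198.6] 224.51615719855744
```

View pics/wrist8.png

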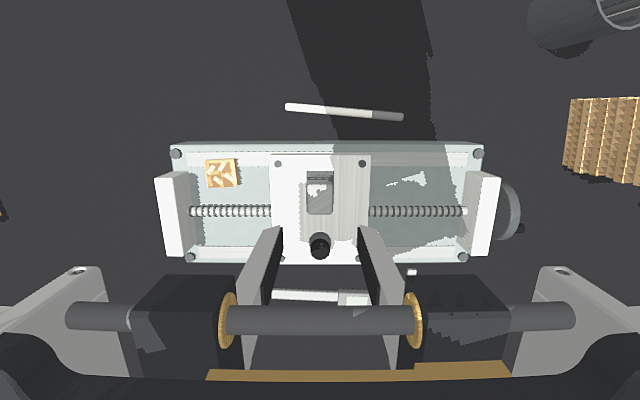

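View pics/s8z.png

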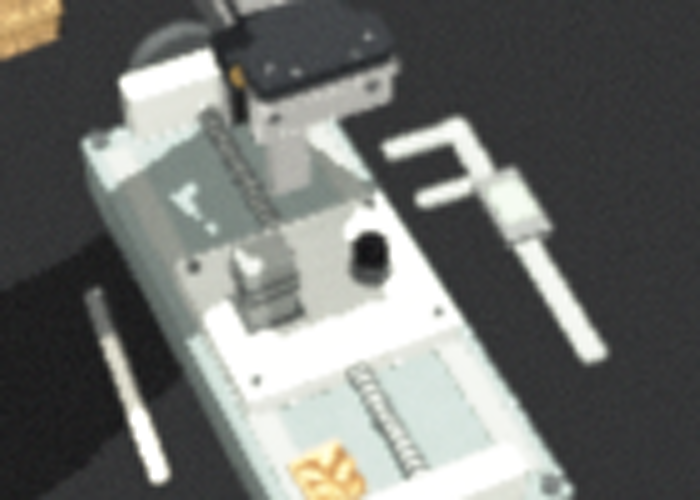

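The side zoom shows the black head sitting on its collar at ≈(370,260), so the pin is down. The carriage hasn't moved, the bystanders are in place, and the gripper is clear, so I'm handing it in.

```bash
python3 -c "
from cell import manip
print(manip.sign_off())"
```

```text
the job is handed in; nothing more can be done
None
```

The carriage is in the middle of its free play and the locking pin is fully down. I handed the job in at about 18 s on the robot's clock.

- **Free play:** I held the carriage by its post and eased it away from the handwheel until it resisted at 9.3 N. I then eased it towards the handwheel until it resisted at about 10 N. Both readings include about 2 N of drag, so the nut saw roughly 7–8 N and was never forced. The play came out at about 24 mm.
- **Carriage position:** I estimated the middle at 223.2 mm along the slide and left the carriage at 223.4 mm, well inside the 2.5 mm tolerance.
- **Locking pin:** The pin went straight past the 3.5 mm stop point and bottomed after the full 12 mm of travel. The wrist force at the bottom was about 13 N.
- **Last checks:** The pictures show the pin head down, the carriage unmoved, and the nearby bystanders in place. The far stacks and boards were not re-checked, but the arm stayed away from them. The gripper is clear and reads about 0 N.
- **Disagreements:** The network's last post position was about 1 mm off the arm's own reading, and the side view differed by several mm earlier. Both are within calibration and detection error, so I relied on the arm's reading. Pressing the pin read only 1–3 N instead of the stated 4 N; I put that down to an offset in the force sensor.

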